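Fit and lock the upper tray of a two-tier parts stand

TASK

Lift the loose tray by its upright rib and put it level on the two-tier stand so that all four corner holes drop over the posts and it rests on their shoulders. Then take the square-handled hex key out of the sloping holder, press it on the socket in the middle of the stand and turn it a little at a time until its hexagonal foot drops fully home, then turn it clockwise (seen from above) to the stop so that the latch bar lies across the tray's opening. Turn the bar only with the key, let go and leave the key standing in the socket; do not drop the tray or the key, and leave everything else alone.

Things in the scene. Friction and masses are not known exactly. Their poses are not given: they have to be found in the camera images.
- tray: loose cream tray 200 (x) x 190 (y) mm, floor 4 thick, lip 14 high, 0.2-0.33 kg, flat on the table. Origin: centre of underside, z up. 13 mm holes at x +-85, y +-80; opening 101 (x) by 57 (y) in the middle. Lifting rib: 10 thick in y, 80 long in x, centred at x 0, y +50, top 44 mm above origin. Fits either way round (half turn)
- seat (a point): on the fixed stand (base 240 x 230 mm), 100 mm above the table: centre of the plane of the four 18 mm post shoulders where the tray's underside rests. Posts at x +-85, y +-80 mm of it, 8 thick, rising 26 above the shoulders, last 8 tapered. The tray's x must lie along this x (either way). Lower tier below
- socket (a point): centre of the socket's rim, 16 mm above seat (12 above a fitted tray's floor). Steel hexagonal recess facing up, 28 mm across flats, 22 deep, 40 across flats outside, on top of the latch; it turns with the latch. Its flats stand at a different angle every time, NOT given by this point's axes nor by the latch angle: look or feel for it; they repeat every 60 degrees
- latch (a joint): latch bar angle, rad; bar 84 mm long, 14 wide, 6 thick, its underside 4 mm above a fitted tray's floor. 0 = along the stand's x, where it passes the tray's opening (starts at 0 to 0.25); grows clockwise seen from above; stop at 1.40. Stiff: turns at about 0.3 N m, stays where left. The foot has 8 degrees of play either way in the socket. Press lightly (5 N) when feeling for it: the foot can wedge
- key: hex key, 0.14-0.24 kg. Origin: centre of the underside of its round flange (48 across, 4 thick), z along its axis to the handle. Black square handle 28 x 28 mm, sides facing its x and y, from 4 to 70 mm above origin. Home, the flange lies on the socket's rim. It starts in the holder, axis leaning 30 degrees from vertical towards the holder's -x; draw it out along its axis
- key_foot (a point): tip of the key's foot, 20 mm below the key's origin on its axis; axes as the key's. The foot: from the flange down 14 mm a hexagon 26 mm across flats (two flats facing the key's +x and -x), then a 6 mm round nose 25.6 across, its last 4 mm tapering to 18. The nose enters the socket at any angle; the flange then stands 14 mm above the rim until the flats match
- holder: fixed sloping block, 100 (x) x 170 (y) mm, origin: centre of underside, z up, x roughly away from the robot. Upper face tilted 30 degrees towards -x, centre 55 mm high; the key's flange rests on it 43 mm to -y, its foot in a round 33 mm hole square to the face
- tape_roll: bystander: brown tape roll lying flat, 70 mm across, 24 mm tall, origin at the centre of its underside
- jar: bystander: closed jar, 56 mm across, 70 mm tall, origin at the centre of its underside
- carton: bystander: cardboard carton 70 x 60 x 50 mm, origin at the centre of its underside
- clip: bystander: red plastic clip 100 mm long, 14 mm thick, lying on the table
- cup: bystander: grey open cup, 70 mm across the rim, 70 mm tall, origin at the centre of its underside
- spare_driver: bystander: short round driver (handle 20 mm across, 34 mm above the block face) in the holder's other hole, 86 mm beside the key along the holder's +y; stays there
- small_box: bystander: cardboard box 50 x 40 x 30 mm on the stand's lower tier, under where the tray goes; its top is 56 mm above the table
There are look-alikes about, which are no part of the job. What is shaped like the key but blue or green is not meant.

How it is judged:
On the way, in this order (a step that is already met when the one before it is completed fails the run):
1. the tray rests level on the four shoulders, all posts through its holes, latch still open (horizontal distance between tray and seat below 0.006 m and z of tray in the frame of seat between -0.003 and 0.003 m and angle between tray's own z axis and vertical below 0.03 rad and angle between the x axis of tray and the x axis of seat, either way round below 0.08 rad and value of joint latch below 0.6 rad), for 0.2 s.
2. the key is drawn clear of the holder (z of key in the frame of holder above 0.12 m), for 0.1 s.
3. the key's foot is fully home in the socket, the latch not yet turned to its stop (horizontal distance between tray and seat below 0.006 m and z of tray in the frame of seat between -0.003 and 0.003 m and angle between tray's own z axis and vertical below 0.03 rad and angle between the x axis of tray and the x axis of seat, either way round below 0.08 rad and horizontal distance between key and socket below 0.004 m and z of key in the frame of socket below 0.003 m and angle between key's own z axis and vertical below 0.07 rad and value of joint latch below 1.15 rad), for 0.1 s.
4. the latch is turned to its stop with the key in place (horizontal distance between key and socket below 0.004 m and z of key in the frame of socket below 0.003 m and angle between key's own z axis and vertical below 0.07 rad and value of joint latch above 1.25 rad), for 0.2 s.
At the end, for the whole second after the job is handed in: Tray level on all four shoulders, either way round (centre within 6 mm, height 3 mm, 0.08 rad); latch at 1.25 rad or more; key upright in the socket, flange within 3 mm of the rim, 4 mm of its centre; tray and key released, at rest; bystanders within 20 mm of their starts (all of step 4 and horizontal distance between tray and seat below 0.006 m and z of tray in the frame of seat between -0.003 and 0.003 m and angle between tray's own z axis and vertical below 0.03 rad and angle between the x axis of tray and the x axis of seat, either way round below 0.08 rad and linear speed of each of tray, key below 0.02 m/s and contact force between the fingers and key below 0.2 N and distance of each of tape_roll, jar, carton, clip, cup, spare_driver, small_box from where it was at the start of the episode below 0.02 m); the robot touches nothing.
It fails at once if a bystander is pushed more than 20 mm (distance of any of tape_roll, jar, carton, clip, cup, spare_driver, small_box from where it was at the start of the episode above 0.02 m).
It fails at once if the latch is turned past 0.6 rad without the key in the socket (value of joint latch above 0.6 rad and not (horizontal distance between key and socket below 0.006 m and z of key in the frame of socket below 0.018 m)).
It fails at once if the tray is dropped (falls faster than 0.8 m/s, about 3 cm, out of the gripper) (linear speed of tray above 0.8 m/s and contact force between the fingers and tray below 0.2 N).
It fails at once if the key is dropped (falls faster than 0.8 m/s, about 3 cm, out of the gripper) (linear speed of key above 0.8 m/s and contact force between the fingers and key below 0.2 N).
It also fails if it takes over 72 s, if anything falls off the work surface, if the arm or the gripper's body presses on something with over 40 N, if the wrist force passes 120 N, or if a joint passes its speed limit or range.

ROBOT

A 6-joint arm with a two-finger parallel gripper is mounted at the origin on the work surface. World frame = base frame: x ahead of the robot, y to its left, z up, the work surface at z = 0. Lengths are in m, angles in rad, forces in N, time in s.
With the tool pointing down it reaches from about 0.35 to 0.975 m from the base axis. Payload 4.9 kg.
Tool frame: the origin (TCP) lies midway between the tips of the shut fingers; the grasp point (between the pads) lies ctrl.grip_depth behind it (ctrl.grip_depth is the distance from the TCP to the grasp point, in m); y points along the fingers, z is the direction in which the jaws open and shut, and the axes are right-handed (so a half turn about y gives the same grasp; the last joint's range is limited). The gripper opens to 85 mm and grips with 20 to 120 N. Pads are 22 mm wide; open, the fingers measure 114 mm over their backs; the gripper's body (76 mm by 85 mm) begins 54 mm behind the grasp point. The pads swing forward as they close: fully open they stand 13 mm farther back than shut.
Start: joints at [1.173, 0.053, 1.613, -0, 1.476, -0.119], TCP at [0.172, 0.601, 0.231] pointing down, gripper open.
Joint ranges: [-3.01, 3.01], [-1.01, 2.22], [0.06, 2.58], [-1.02, 4.17], [0.09, 2.62], [-3.14, 3.14]. Speed limits (rad/s): [2.57, 2.57, 3.14, 3.14, 3.14, 3.14].

INTERFACE

Orientations are given as a rotation vector (axis times angle).
In Python, from station import ctrl gives the robot as it stands.
- The arm moves only by the tool jog_arm, never from a script. Its argument "moves" is a list of rows, each a list of 6 numbers: the shift along the tool's x, y, z in mm, then the turn, a rotation vector about the tool's x, y, z in rad. In form: [[x, y, z, wx, wy, wz], ...]. A call has 1 to 12 rows; each row shifts and turns the commanded pose from where the row before left it, along the tool's axes as they then stand; what a row does not reach is not made up. A row lasts 1/10 s, in which the tool goes at most 50 mm and 8.59 degrees, less where a joint would pass 70% of its speed; a pose out of reach is approached as far as the arm can. A call is refused whole if a number of a shift passes 50 or a number of a turn 0.15, either way. A call with a gripper value outside its range is refused whole. "grip" is the finger opening in mm, from 0 to 85.4, set as the call begins (left out, the last holds). The fingers move at their own pace and stop on an object; "grip_force" is the grip in N (left out, the last holds). Time passes only in rows, so rows that do not move let the fingers close. It gives the time, the measured TCP pose, the force and the opening at its end, in the units of the state.
- ctrl.get_obs(): the state, without advancing time (a new reading comes with each control period).
- ctrl.get_image(name): name is "scene" or "top"; returns the picture (420x560x3 uint8, red, green, blue); there is no depth.
- ctrl.camera_params(name): a dict with "fx", "fy", "cx", "cy" (pixels), "pose" (4x4, takes a point from camera to world coordinates). Camera axes: x right, y up, looking along -z (the intrinsics and any distortion apply to the point x, -y, -z); pixel columns grow to the right and rows downward; lengths in m; the calibration is good to about 2 mm. A picture is of the moment at which its call begins. camera_params takes no time and is no camera call.
- ctrl.finish_job(): hands the job in, once; it reports no verdict.
The state is a dict: "t": time; "q": joint angles; "dq": joint speeds; "effort": joint torques, N m; "tool_pos": TCP position; "tool_rot": TCP orientation; "contact_force": force on the tool from outside, world axes, zero at the start; "wrist_torque": the same for the moment, N m; "opening": finger opening in m.
Only numpy, scipy, OpenCV 4.12 (cv2) and the standard library are available. Lean on these libraries where they do the work, as an engineer would, in place of code of your own. Each camera call takes 0.05 s, during which the arm holds its last target. There are 200 camera calls.

## Working session

There is one attempt and no reset: what is moved stays moved. The work goes in short steps, Python scripts to look and compute and a tool call to move; the robot and the scene stay as the last step left them, time stands still between calls to the robot, and variables do not carry over. Pictures are saved under pics/ and viewed, about 8 in all and at most 12, crops included, and the job is handed in when it is done.

Besides the shell and the picture viewer there is one more tool, called after "Call:" in YAML: its name, and indented under it one key for each argument. jog_arm: Moves the arm, as the interface text tells. Its arguments: {"type":"object","properties":{"moves":{"type":"array","items":{"type":"array","items":{"type":"number"}}},"grip":{"type":"number"},"grip_force":{"type":"number"}},"required":["moves"]}

```bash
ls; mkdir -p pics; python3 - <<'E'
from station import ctrl
import cv2,numpy as np
np.set_printoptions(precision=4,suppress=True)
for n in("scene","top"):
    im=ctrl.get_image(n); cv2.imwrite(f"pics/{n}0.png",im[:,:,::-1])
    p=ctrl.camera_params(n); print(n,{k:(v if k!="pose" else 0) for k,v in p.items()}); print(np.array(p["pose"]))
print(ctrl.get_obs(),ctrl.grip_depth)
a=cv2.imread("pics/scene0.png");b=cv2.imread("pics/top0.png")
E
```

```text
pics
scene {'fx': 501.59367519425734, 'fy': 501.59367519425734, 'cx': 280.4384191760604, 'cy': 214.69005942187886, 'pose': 0}
[[-0.3709 -0.506   0.7787  1.5622]
 [ 0.9287 -0.2033  0.3103  0.3688]
 [ 0.0013  0.8383  0.5453  0.8277]
 [ 0.      0.      0.      1.    ]]
top {'fx': 458.84247344119177, 'fy': 458.84247344119177, 'cx': 276.73238796349835, 'cy': 208.8027800962334, 'pose': 0}
[[ 0.0103  0.9958 -0.0909  0.4438]
 [-0.9998  0.0087 -0.0177 -0.0417]
 [-0.0169  0.091   0.9957  1.209 ]
 [ 0.      0.      0.      1.    ]]
{'t': 0.1, 'q': array([ 1.173 ,  0.0533,  1.6142,  0.    ,  1.4761, -0.119 ]), 'dq': array([ 0.0012, -0.002 , -0.002 ,  0.0006, -0.0001, -0.0013]), 'effort': array([ -0.0001, -39.4903, -37.1363,  -0.0001,   0.0039,   0.    ]), 'tool_pos': array([0.1718, 0.6003, 0.2302]), 'tool_rot': array([-1.5615,  0.2193, -0.2185]), 'contact_force': array([ 0.4645, -0.827 , -0.3496]), 'wrist_torque': array([ 0.0646,  0.0223, -0.0349]), 'opening': 0.08551033988201426} 0.0187
```

View pics/scene0.png

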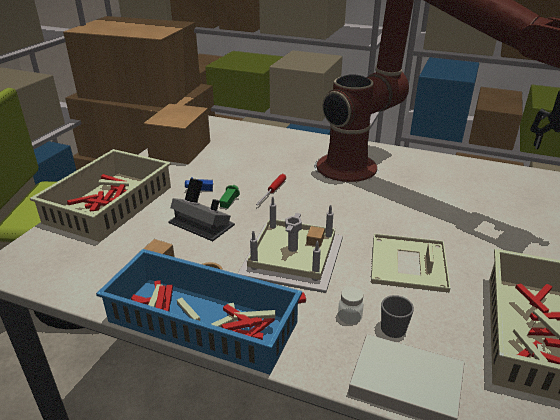

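View pics/top0.png

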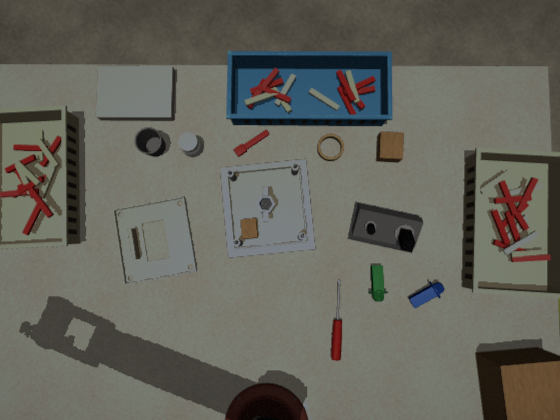

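Top view: tray at (156,240) with its rib at (137,243); stand at (267,207) with its socket at (265,203); holder at (386,228). Candidates for the key: black handle in the holder at (405,238), small round top at (370,228) which is the spare driver, and the green (377,282) and blue (426,293) keys lying on the table. I choose the black one at (405,238), and check it in a close crop.

```bash
python3 - <<'E'
import cv2,numpy as np
b=cv2.imread("pics/top0.png");s=cv2.imread("pics/scene0.png")
def c(im,x,y,w,h): return cv2.resize(im[y:y+h,x:x+w],(400,300),interpolation=cv2.INTER_CUBIC)
m=np.vstack([np.hstack([c(b,105,190,100,100),c(b,215,155,104,104)]),np.hstack([c(b,340,195,100,75),c(s,160,165,100,75)])])
cv2.imwrite("pics/mos.png",cv2.convertScaleAbs(m,alpha=1.6,beta=10))
E
```

```text
(no output)
```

View pics/mos.png

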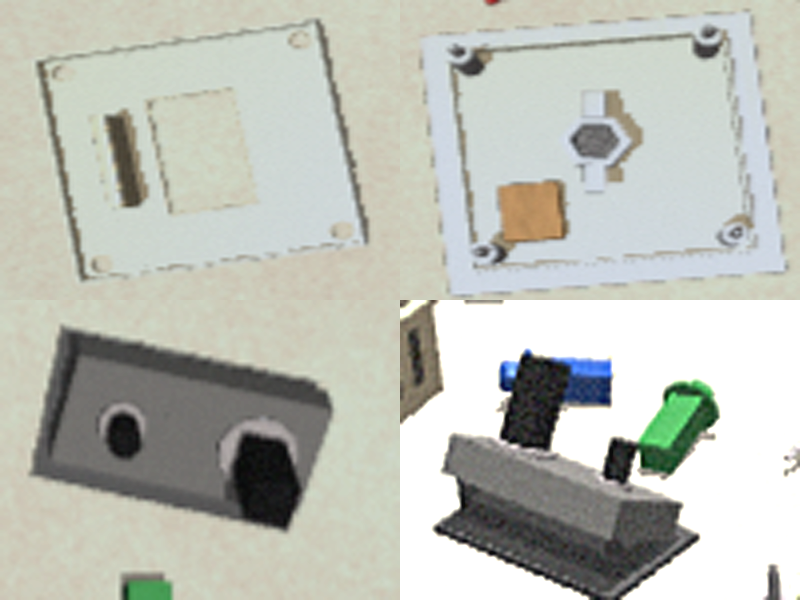

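The mosaic confirms it: square black handle with a flange on the holder face is the key, at about (405,237) in top. The small round one is the spare, and blue and green are lying behind. Next, precise crops of the posts (both views) and the tray holes.

```bash
cat > h.py <<'E'
import cv2,numpy as np
from scipy.spatial.transform import Rotation as R
from station import ctrl
np.set_printoptions(precision=4,suppress=True)
P={n:ctrl.camera_params(n) for n in("scene","top")}
def ray(n,u,v):
    p=P[n];T=np.array(p["pose"]);d=T[:3,:3]@np.array([(u-p["cx"])/p["fx"],-(v-p["cy"])/p["fy"],-1.]);return T[:3,3],d
def onz(n,u,v,z):
    o,d=ray(n,u,v);return (o+d*(z-o[2])/d[2])[:2]
def proj(n,X):
    p=P[n];T=np.array(p["pose"]);c=T[:3,:3].T@(np.array(X)-T[:3,3]);return np.array([p["cx"]+p["fx"]*c[0]/-c[2],p["cy"]-p["fy"]*c[1]/-c[2]])
def tri(a,b):
    A=np.zeros((3,3));B=np.zeros(3)
    for o,d in(ray("top",*a),ray("scene",*b)):
        d=d/np.linalg.norm(d);M=np.eye(3)-np.outer(d,d);A+=M;B+=M@o
    return np.linalg.solve(A,B)
def crops(L,s,name,cols,w=26,gain=1.5):
    t=[];
    for im,u,v in L:
        c=cv2.resize(im[v-w//2:v+w//2,u-w//2:u+w//2],(s,s),interpolation=cv2.INTER_CUBIC)
        c=cv2.convertScaleAbs(c,alpha=gain);c[:2]=0;c[:,:2]=0;t.append(c)
    cv2.imwrite(name,np.vstack([np.hstack(t[i:i+cols]) for i in range(0,len(t),cols)]))
E
python3 - <<'E'
from h import *
b=cv2.imread("pics/top0.png");s=cv2.imread("pics/scene0.png")
crops([(b,231,173),(b,295,169),(b,302,237),(b,239,242),(s,253,240),(s,273,212),(s,331,215),(s,316,256),(b,120,214),(b,180,203),(b,190,266),(b,130,278)],200,"pics/posts.png",4,w=20,gain=1.3)
for p in [(120.5,214.3),(179.5,203),(190.5,266.3),(130.25,278)]: print(onz("top",*p,.004))
for p in [(231,173),(295,169),(302,237),(239,242)]: print(p,onz("top",*p,.126),onz("top",*p,.1))
E
```

```text
[0.5355 0.3936]
[0.567  0.2376]
[0.4008 0.2038]
[0.3687 0.361 ]
(231, 173) [0.6277 0.0878] [0.6321 0.0909]
(295, 169) [ 0.6385 -0.0651] [ 0.6431 -0.0656]
(302, 237) [ 0.4765 -0.0826] [ 0.4773 -0.0836]
(239, 242) [0.4632 0.0657] [0.4637 0.0683]
```

View pics/posts.png

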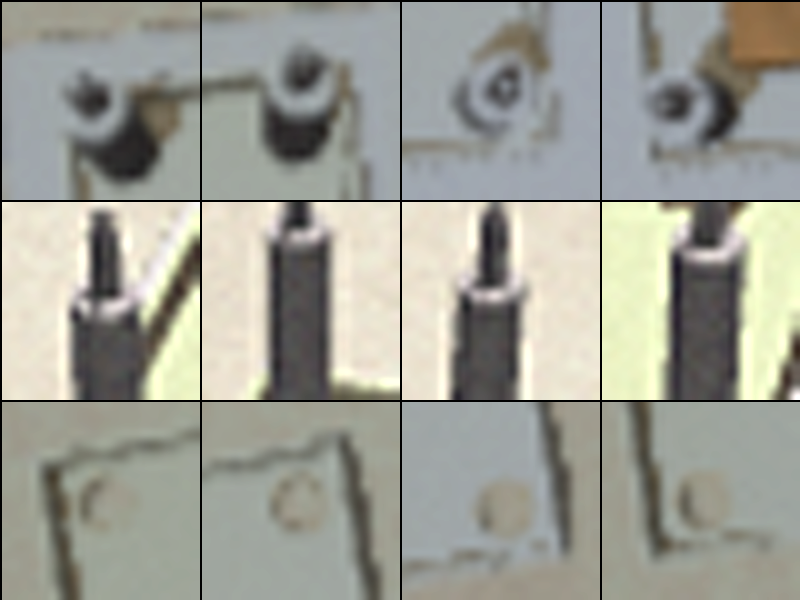

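Read shoulder centres in top: (230.35,173.05), (294.65,166.75), (301.35,235.55), (236.65,242.25). The same posts in scene: (316.35,250.05), (253.05,239.85), (272.55,204.35), (329.55,213.15). Holes: (119.85,213.85), (179.25,202.65), (190.05,266.45), (130.05,277.35).

```bash
cat > meas.py <<'E'
from h import *
M=np.array([[.085,.08],[.085,-.08],[-.085,-.08],[-.085,.08]])
def fit(Q):
    Q=np.array(Q);c=Q.mean(0);q=Q-c
    a=np.arctan2((M[:,0]*q[:,1]-M[:,1]*q[:,0]).sum(),(M*q).sum())
    Rm=np.array([[np.cos(a),-np.sin(a)],[np.sin(a),np.cos(a)]])
    return c,a,(Q-(M@Rm.T+c))*1000
E
python3 - <<'E'
from meas import *
T=[(230.35,173.05),(294.65,166.75),(301.35,235.55),(236.65,242.25)]
S=[(316.35,250.05),(253.05,239.85),(272.55,204.35),(329.55,213.15)]
H=[(119.85,213.85),(179.25,202.65),(190.05,266.45),(130.05,277.35)]
for nm,Q in(("stand top",[onz("top",*p,.1) for p in T]),("stand scene",[onz("scene",*p,.1) for p in S]),("tray",[onz("top",*p,.004) for p in H])):
    c,a,r=fit(Q);print(nm,c,a);print(r.round(1).tolist())
print([tri(a,b)[2].round(4) for a,b in zip(T,S)])
b=cv2.imread("pics/top0.png");s=cv2.imread("pics/scene0.png")
# key handle dark masks: print hsv masks bounding contour
for nm,im,(x0,y0,x1,y1) in(("top",b,(385,205,430,260)),("scene",s,(178,172,205,205))):
    g=im[y0:y1,x0:x1].max(2);m=(g<35).astype(np.uint8)
    n,l,st,ce=cv2.connectedComponentsWithStats(m);i=1+st[1:,4].argmax();print(nm,st[i],ce[i]+[x0,y0])
    ct=cv2.findContours((l==i).astype(np.uint8),0,1)[0];ct=max(ct,key=cv2.contourArea);print((cv2.approxPolyDP(ct,1.5,True)[:,0]+[x0,y0]).tolist())
crops([(b,396,232),(s,196,205),(b,266,204),(s,293,232)],400,"pics/key.png",2,w=56,gain=2.2)
im=cv2.imread("pics/key.png");cv2.imwrite("pics/key.png",cv2.resize(np.hstack([im[:400],]),(800,400)))
k=[(b,405,238),(s,192,188),(b,266,204),(s,293,225)];crops(k,300,"pics/key.png",2,w=36,gain=2.5)
E
```

```text
stand top [0.5561 0.0049] 0.10762860369258852
[[-0.1, -1.1], [-0.5, 0.7], [0.6, 1.7], [0.1, -1.4]]
stand scene [0.5597 0.0039] 0.10914414527281603
[[-0.1, -0.2], [1.0, 0.6], [-1.3, 0.1], [0.4, -0.4]]
tray [0.4688 0.3001] 0.19569488611132393
[[0.0, 0.3], [0.1, 0.2], [-0.6, -0.1], [0.5, -0.4]]
[np.float64(0.0979), np.float64(0.097), np.float64(0.0995), np.float64(0.0978)]
top [ 12  24  18  23 307] [405.684  240.0521]
[[401, 229], [397, 244], [399, 244], [401, 249], [411, 251], [414, 243], [411, 231]]
scene [  7   7  17  23 270] [193.2148 190.2741]
[[191, 179], [185, 199], [196, 201], [201, 182]]
```

View pics/key.png

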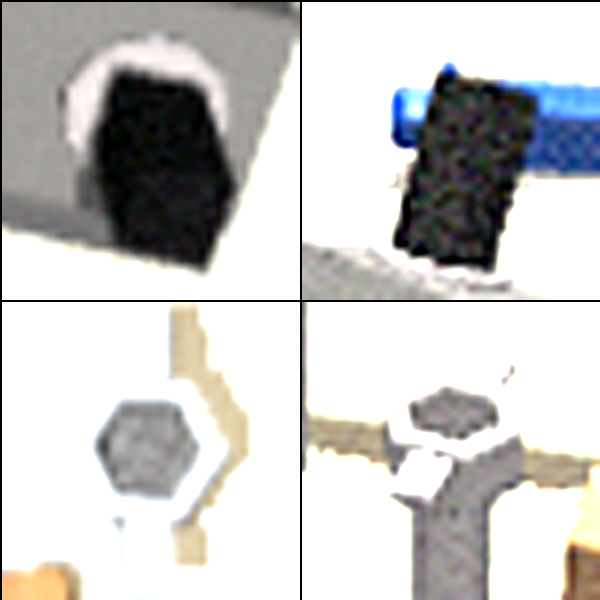

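The crop shows the handle in the holder (black, distinct from the blue one behind it). The socket recess has vertices to the image left and right, so its flats face roughly world ±x.

```bash
python3 - <<'E'
from h import *
b=cv2.imread("pics/top0.png");s=cv2.imread("pics/scene0.png")
C={}
for th in(30,40):
  for nm,im,(x0,y0,x1,y1) in(("top",b,(390,220,430,256)),("scene",s,(178,172,210,204))):
    g=im[y0:y1,x0:x1].max(2);m=(g<th).astype(np.uint8);m=cv2.morphologyEx(m,cv2.MORPH_OPEN,np.ones((3,3)))
    n,l,st,ce=cv2.connectedComponentsWithStats(m);i=1+st[1:,4].argmax();C[nm]=ce[i]+[x0,y0];print(th,nm,st[i],C[nm])
  X=tri(C["top"],C["scene"]);print("handle centre",X,proj("top",X)-C["top"],proj("scene",X)-C["scene"])
# holder outline: rear upper edge via dark-grey mask
hsv=cv2.cvtColor(b,cv2.COLOR_BGR2HSV);m=(b.max(2)<100).astype(np.uint8);m[:195]=0;m[262:]=0;m[:,:340]=0;m[:,430:]=0
n,l,st,ce=cv2.connectedComponentsWithStats(m);i=1+st[1:,4].argmax()
ct=max(cv2.findContours((l==i).astype(np.uint8),0,1)[0],key=cv2.contourArea);print("holder",cv2.minAreaRect(ct),cv2.approxPolyDP(ct,2,True)[:,0].tolist())
g=b[185:225,248:285].max(2);
for th in(90,105,120):
  m=(g<th).astype(np.uint8);n,l,st,ce=cv2.connectedComponentsWithStats(m);i=l[19,17]
  if i==0: continue
  u=ce[i]+[248,185];ys,xs=np.nonzero(l==i);Q=np.array([onz("top",x+248,y+185,.116) for x,y in zip(xs,ys)])
  c=Q.mean(0);d=Q-c;z=d[:,0]+1j*d[:,1];k=(np.abs(z)**6*np.exp(6j*np.angle(z))).sum()
  print("socket",th,len(xs),u,c,"vertex ang deg mod60",np.degrees(np.angle(k)/6))
E
```

```text
30 top [  8   9  17  23 296] [405.8311 239.9561]
30 scene [ 10   8  13  22 169] [194.7337 188.7278]
handle centre [ 0.4729 -0.3354  0.0901] [ 0.0402 -0.0172] [0.0352 0.0065]
40 top [  7   9  18  23 317] [405.6278 240.0347]
40 scene [  8   7  16  23 270] [193.263  190.1778]
handle centre [ 0.4737 -0.3383  0.0846] [ 0.8032 -0.3469] [0.7072 0.1293]
holder ((385.2366943359375, 227.08856201171875), (70.92115783691406, 38.760066986083984), 12.380758285522461) [[355, 201], [347, 238], [412, 251], [422, 225], [421, 217]]
socket 90 112 [265.1875 203.2857] [0.5566 0.0055] vertex ang deg mod60 25.316178158910134
socket 105 125 [265.12  203.416] [0.5563 0.0057] vertex ang deg mod60 28.01407508713105
socket 120 132 [265.1136 203.1742] [0.5569 0.0057] vertex ang deg mod60 27.92257028583992
```

```bash
cat >> h.py <<'E'
def Rtool(y,jaw):
    y=np.array(y,float);y/=np.linalg.norm(y);z=np.array(jaw,float);z-=y*(z@y);z/=np.linalg.norm(z)
    return np.column_stack([np.cross(y,z),y,z])
def cur():
    o=ctrl.get_obs();return o,np.array(o["tool_pos"]),R.from_rotvec(o["tool_rot"]).as_matrix()
def plan(way,step=.03,ang=.12,p=None,Rm=None):
    "way: list of (pos,R); prints rows in tool axes, mm/rad"
    o,p0,R0=cur();p=p0 if p is None else p;Rm=R0 if Rm is None else Rm
    for pos,Rt in way:
        # pick the jaw sign nearest
        alt=Rt@np.diag([-1,1,-1.])
        w1=R.from_matrix(Rm.T@Rt).as_rotvec();w2=R.from_matrix(Rm.T@alt).as_rotvec()
        if np.linalg.norm(w2)<np.linalg.norm(w1): Rt,w1=alt,w2
        d=np.array(pos)-p;n=max(1,int(np.ceil(max(np.linalg.norm(d)/step,np.linalg.norm(w1)/ang))))
        rows=[]
        for i in range(n):
            Ri=Rm@R.from_rotvec(w1*i/n).as_matrix();rows.append((Ri.T@d/n*1000).round(1).tolist()+(w1/n).round(4).tolist())
        u=[];
        for r in rows:
            if u and u[-1][1]==r: u[-1][0]+=1
            else: u.append([1,r])
        print("->",np.array(pos).round(4),"rows",n)
        for k,r in u: print("  x%d"%k,[ (int(v) if v==int(v) else v) for v in r])
        p,Rm=np.array(pos),Rt
E
python3 - <<'E'
from h import *
a=.1957;Rt=Rtool([0,0,-1],[-np.sin(a),np.cos(a),0]);o,p,Rm=cur();print(Rm)
plan([([.4609,.3486,.12],Rt),([.4609,.3486,.013],Rt)],step=.04)
E
```

```text
[[ 0.9614 -0.0007  0.2752]
 [-0.2752 -0.0018  0.9614]
 [-0.0002 -1.     -0.0019]]
-> [0.4609 0.3486 0.12  ] rows 10
  x1 [34.7, 11, -16.2, 0.0002, -0.0475, -0.0001]
  x1 [33.9, 11, -17.9, 0.0002, -0.0475, -0.0001]
  x1 [33, 11, -19.4, 0.0002, -0.0475, -0.0001]
  x1 [32.1, 11, -21, 0.0002, -0.0475, -0.0001]
  x1 [31, 11, -22.5, 0.0002, -0.0475, -0.0001]
  x1 [29.9, 11, -23.9, 0.0002, -0.0475, -0.0001]
  x1 [28.8, 11, -25.3, 0.0002, -0.0475, -0.0001]
  x1 [27.5, 11, -26.7, 0.0002, -0.0475, -0.0001]
  x1 [26.2, 11, -28, 0.0002, -0.0475, -0.0001]
  x1 [24.9, 11, -29.2, 0.0002, -0.0475, -0.0001]
-> [0.4609 0.3486 0.013 ] rows 3
  x3 [0, 35.7, 0, 0, 0, 0]
```

Call:
jog_arm:
  moves:
    - [34.7, 11, -16.2, 0, -0.0475, 0]
    - [33.9, 11, -17.9, 0, -0.0475, 0]
    - [33, 11, -19.4, 0, -0.0475, 0]
    - [32.1, 11, -21, 0, -0.0475, 0]
    - [31, 11, -22.5, 0, -0.0475, 0]
    - [29.9, 11, -23.9, 0, -0.0475, 0]
    - [28.8, 11, -25.3, 0, -0.0475, 0]
    - [27.5, 11, -26.7, 0, -0.0475, 0]
    - [26.2, 11, -28, 0, -0.0475, 0]
    - [24.9, 11, -29.2, 0, -0.0475, 0]
    - [0, 0, 0, 0, 0, 0]
    - [0, 0, 0, 0, 0, 0]
  grip: 50

```text
t: 1.3
tool_pos: [0.461, 0.3486, 0.1205]
tool_rot: [-1.566, -0.151, 0.154]
contact_force: [0.1, 0.8, -0.5]
opening: 0.0502
```

```bash
python3 - <<'E'
from h import *
s=ctrl.get_image("scene")[:,:,::-1];cv2.imwrite("pics/s1.png",s)
c=s[215:300,350:470];cv2.imwrite("pics/s1c.png",cv2.resize(c,None,fx=6.4,fy=6.4,interpolation=cv2.INTER_CUBIC))
a=.1957;Rt=Rtool([0,0,-1],[-np.sin(a),np.cos(a),0]);plan([([.4609,.3486,.013],Rt)],step=.04)
E
```

```text
-> [0.4609 0.3486 0.013 ] rows 3
  x1 [0.1, 36, -0.3, -0.0001, -0.0001, -0.0003]
  x2 [0, 36, -0.3, -0.0001, -0.0001, -0.0003]
```

View pics/s1c.png

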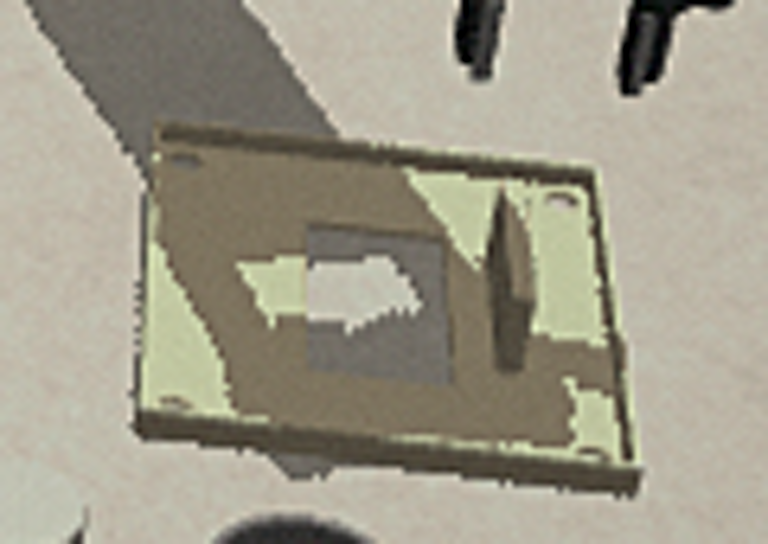

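Holes in scene at (442.7,285.3), (377.5,278.0), (378.4,240.0), (437.5,246.2). The rib lies below and between the fingers. Descending and gripping.

Call:
jog_arm:
  moves:
    - [0, 36, -0.3, 0, 0, 0]
    - [0, 36, -0.3, 0, 0, 0]
    - [0, 36, -0.3, 0, 0, 0]
    - [0, 0, 0, 0, 0, 0]
    - [0, 0, 0, 0, 0, 0]

```text
t: 1.85
tool_pos: [0.4604, 0.3492, 0.0136]
tool_rot: [-1.565, -0.155, 0.156]
contact_force: [0.8, 1.6, 0.7]
opening: 0.05
```

Call:
jog_arm:
  moves:
    - [0, 0, 0, 0, 0, 0]
    - [0, 0, 0, 0, 0, 0]
    - [0, 0, 0, 0, 0, 0]
    - [0, 0, 0, 0, 0, 0]
    - [0, 0, 0, 0, 0, 0]
    - [0, 0, 0, 0, 0, 0]
    - [0, 0, 0, 0, 0, 0]
    - [0, 0, 0, 0, 0, 0]
  grip: 0
  grip_force: 70

```text
t: 2.65
tool_pos: [0.4628, 0.3494, 0.0158]
tool_rot: [-1.564, -0.157, 0.151]
contact_force: [-1.7, 0.7, 6.2]
opening: 0.009
```

```bash
python3 - <<'E'
from meas import *
c,a,r=fit([onz("scene",*p,.004) for p in [(442.7,285.3),(377.5,278.0),(378.4,240.0),(437.5,246.2)]]);print(c,a,r.round(1).tolist())
o,p,Rm=cur();print(p,o["opening"],o["contact_force"],o["q"]);print(Rm)
E
```

```text
[0.4693 0.2975] 0.2023624883373251 [[-2.6, -0.9], [-2.0, -0.2], [2.1, 0.3], [2.5, 0.7]]
[0.4628 0.3494 0.0158] 0.008955812634044337 [-1.6669  0.6614  6.1844] [ 0.5183  0.1753  1.8675  0.0003  1.095  -1.2488]
[[ 0.9808  0.0031 -0.1949]
 [ 0.1949  0.0021  0.9808]
 [ 0.0034 -1.      0.0014]]
```

Call:
jog_arm:
  moves:
    - [0, -8, 0, 0, 0, 0]
    - [0, -15, 0, 0, 0, 0]
    - [0, -20, 0, 0, 0, 0]
    - [0, -20, 0, 0, 0, 0]
    - [0, -20, 0, 0, 0, 0]
    - [0, -20, 0, 0, 0, 0]
    - [0, -20, 0, 0, 0, 0]
    - [0, -20, 0, 0, 0, 0]
    - [0, -10, 0, 0, 0, 0]
    - [0, 0, 0, 0, 0, 0]

```text
t: 3.65
tool_pos: [0.4622, 0.3489, 0.1687]
tool_rot: [-1.564, -0.157, 0.151]
contact_force: [1.0, 0.1, -2.3]
opening: 0.0085
```

```bash
python3 - <<'E'
from h import *
o,p,Rm=cur();print(p,o["opening"],o["contact_force"],o["wrist_torque"]);print(Rm)
a=.108;Rt=Rtool([0,0,-1],[-np.sin(a),np.cos(a),0])
plan([([.5525,.0541,.165],Rt)],step=.026)
E
```

```text
[0.4622 0.3489 0.1687] 0.008500942790141998 [ 1.0013  0.0942 -2.3443] [ 0.1394 -0.0089  0.0201]
[[ 0.9808  0.0034 -0.1949]
 [ 0.1949  0.002   0.9808]
 [ 0.0038 -1.      0.0013]]
-> [0.5525 0.0541 0.165 ] rows 12
  x1 [2.6, 0.3, -25.6, -0.0001, 0.0073, 0.0003]
  x1 [2.8, 0.3, -25.5, -0.0001, 0.0073, 0.0003]
  x1 [3, 0.3, -25.5, -0.0001, 0.0073, 0.0003]
  x1 [3.2, 0.3, -25.5, -0.0001, 0.0073, 0.0003]
  x1 [3.3, 0.3, -25.5, -0.0001, 0.0073, 0.0003]
  x1 [3.5, 0.3, -25.5, -0.0001, 0.0073, 0.0003]
  x1 [3.7, 0.3, -25.4, -0.0001, 0.0073, 0.0003]
  x1 [3.9, 0.3, -25.4, -0.0001, 0.0073, 0.0003]
  x1 [4.1, 0.3, -25.4, -0.0001, 0.0073, 0.0003]
  x1 [4.3, 0.3, -25.3, -0.0001, 0.0073, 0.0003]
  x1 [4.5, 0.3, -25.3, -0.0001, 0.0073, 0.0003]
  x1 [4.6, 0.3, -25.3, -0.0001, 0.0073, 0.0003]
```

Call:
jog_arm:
  moves:
    - [2.6, 0.3, -25.6, 0, 0.0073, 0.0003]
    - [2.8, 0.3, -25.5, 0, 0.0073, 0.0003]
    - [3, 0.3, -25.5, 0, 0.0073, 0.0003]
    - [3.2, 0.3, -25.5, 0, 0.0073, 0.0003]
    - [3.3, 0.3, -25.5, 0, 0.0073, 0.0003]
    - [3.5, 0.3, -25.5, 0, 0.0073, 0.0003]
    - [3.7, 0.3, -25.4, 0, 0.0073, 0.0003]
    - [3.9, 0.3, -25.4, 0, 0.0073, 0.0003]
    - [4.1, 0.3, -25.4, 0, 0.0073, 0.0003]
    - [4.3, 0.3, -25.3, 0, 0.0073, 0.0003]
    - [4.5, 0.3, -25.3, 0, 0.0073, 0.0003]
    - [4.6, 0.3, -25.3, 0, 0.0073, 0.0003]

```text
t: 4.85
tool_pos: [0.5509, 0.0526, 0.161]
tool_rot: [-1.569, -0.08, 0.09]
contact_force: [0.6, 0.5, -2.1]
opening: 0.0088
```

Call:
jog_arm:
  moves:
    - [0, 0, 0, 0, 0, 0]
    - [0, 0, 0, 0, 0, 0]
    - [0, 0, 0, 0, 0, 0]

```text
t: 5.15
tool_pos: [0.551, 0.0542, 0.1617]
tool_rot: [-1.569, -0.082, 0.09]
contact_force: [-0.3, 0.3, -2.8]
opening: 0.0087
```

```bash
python3 - <<'E'
from h import *
o,p,Rm=cur();print(p,o["opening"]);print(Rm)
b=ctrl.get_image("top")[:,:,::-1];s=ctrl.get_image("scene")[:,:,::-1];cv2.imwrite("pics/t2.png",b);cv2.imwrite("pics/s2.png",s)
f=lambda im,x,y:cv2.convertScaleAbs(cv2.resize(im[y:y+120,x:x+120],(480,480),interpolation=cv2.INTER_CUBIC)[:,40:440],alpha=1.4)
cv2.imwrite("pics/m2.png",np.hstack([f(b,207,147),f(s,232,172)]))
E
```

```text
[0.551  0.0542 0.1617] 0.008650961499158148
[[ 0.994  -0.0053 -0.1089]
 [ 0.1089 -0.0001  0.994 ]
 [-0.0053 -1.      0.0005]]
```

View pics/m2.png

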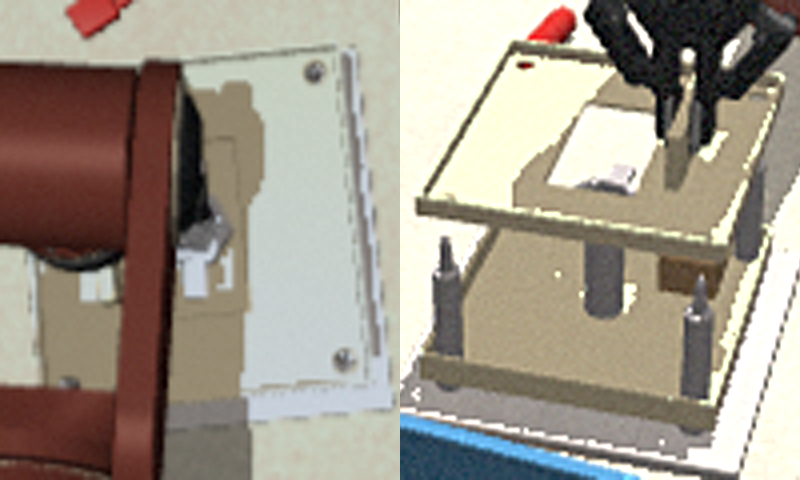

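```bash
cat > rel.py <<'E'
from meas import *
def rel(zu,top2,sc2):
    # stand per camera (c,a): express tray points in that camera's stand frame
    for n,c,L in(("top",(.5561,.0049),top2),("scene",(.5597,.0039),sc2)):
        a=.1084;Rm=np.array([[np.cos(a),-np.sin(a)],[np.sin(a),np.cos(a)]])
        for (u,v),dz,mx,my in L:
            q=Rm.T@(onz(n,u,v,zu+dz)-np.array(c));print(n,(q*1000).round(1),"err mm",((q-[mx,my])*1000).round(1))
E
python3 - <<'E'
from rel import *
t=lambda X,Y:(207+(X+40.5)/4-.5,147+(Y+.5)/4-.5);s=lambda X,Y:(232+(X-400+40.5)/4-.5,172+(Y+.5)/4-.5)
rel(.148,[(t(315,71),.003,.085,-.08),(t(345,359),.003,-.085,-.08)],[(s(525,65),.004,-.085,-.08),(s(418,214),0,.1,-.095),(s(728,257),0,.1,.095),(s(513,42),.014,-.1,-.095),(s(787,74),.014,-.1,.095)])
E
```

```text
top [ 80.7 -79.4] err mm [-4.3  0.6]
top [-88.  -79.5] err mm [-3.   0.5]
scene [-86.9 -78.7] err mm [-1.9  1.3]
scene [ 95.9 -92.4] err mm [-4.1  2.6]
scene [89.4 96.2] err mm [-10.6   1.2]
scene [-97.9 -90.3] err mm [2.1 4.7]
scene [-105.5   95.6] err mm [-5.5  0.6]
```

Top view shows the two right holes at (295.4,164.4) and (302.9,236.4): tray 3.6 mm short in stand x and 0.5 mm long in y. The scene corners suggest about 0.02 rad sag. I'll correct both and descend in steps, watching the force.

Call:
jog_arm:
  moves:
    - [1.8, 0, -0.2, -0.01, 0, 0]
    - [1.8, 0, -0.3, -0.01, 0, 0]
    - [0, 5, 0, 0, 0, 0]
    - [0, 5, 0, 0, 0, 0]
    - [0, 5, 0, 0, 0, 0]
    - [0, 3, 0, 0, 0, 0]
    - [0, 0, 0, 0, 0, 0]
    - [0, 0, 0, 0, 0, 0]

```text
t: 6.05
tool_pos: [0.5553, 0.053, 0.1446]
tool_rot: [-1.589, -0.083, 0.088]
contact_force: [0.5, -0.2, -1.7]
opening: 0.0089
```

```bash
python3 - <<'E'
from h import *
o,p,Rm=cur();print(p,o["opening"],o["contact_force"]);
b=ctrl.get_image("top")[:,:,::-1];s=ctrl.get_image("scene")[:,:,::-1];cv2.imwrite("pics/t3.png",b);cv2.imwrite("pics/s3.png",s)
f=lambda im,x,y,w,h,W,H:cv2.convertScaleAbs(cv2.resize(im[y:y+h,x:x+w],(W,H),interpolation=cv2.INTER_CUBIC),alpha=1.4)
cv2.imwrite("pics/m3.png",np.hstack([np.vstack([f(b,283,152,25,25,300,300),f(b,290,224,25,25,300,300)]),f(s,235,172,100,120,500,600)]))
E
```

```text
[0.5553 0.053  0.1446] 0.008912699032355375 [ 0.466  -0.2404 -1.6769]
```

View pics/m3.png

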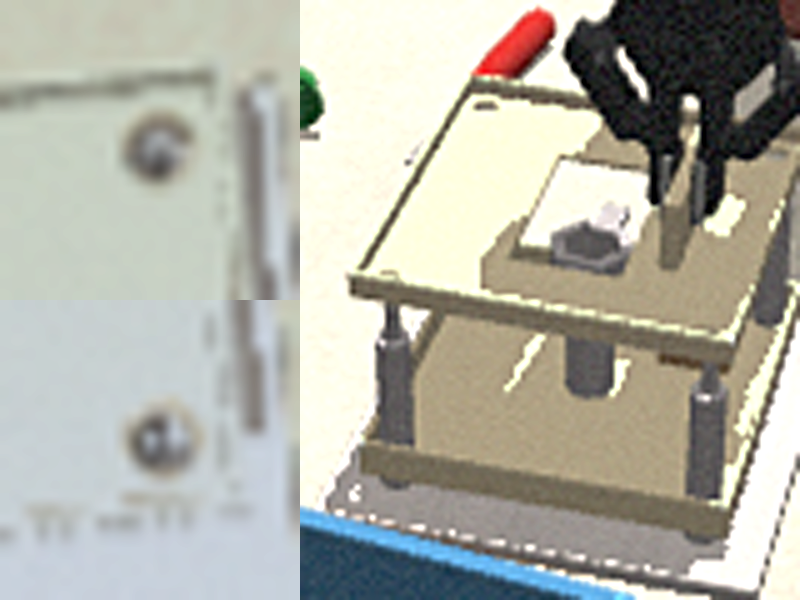

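```bash
python3 - <<'E'
from rel import *
rel(.131,[((295.6,164.0),.003,.085,-.08),((303.1,235.0),.003,-.085,-.08)],[((235+(352-300)/5,172+290/5.),0,.1,-.095),((235+(728-300)/5,172+360/5.),0,.1,.095),((235+(475-300)/5,172+78/5.),.014,-.1,-.095)])
E
```

```text
top [ 84.7 -80.8] err mm [-0.3 -0.8]
top [-84.4 -81.1] err mm [ 0.6 -1.1]
scene [ 92.9 -96. ] err mm [-7.1 -1. ]
scene [99.7 91.9] err mm [-0.3 -3.1]
scene [-97.8 -90.1] err mm [2.2 4.9]
```

Call:
jog_arm:
  moves:
    - [0, 3, 0.8, 0, 0, 0]
    - [0, 3, 0, 0, 0, 0]
    - [0, 3, 0, 0, 0, 0]
    - [0, 3, 0, 0, 0, 0]
    - [0, 3, 0, 0, 0, 0]
    - [0, 3, 0, 0, 0, 0]
    - [0, 0, 0, 0, 0, 0]

```text
t: 6.85
tool_pos: [0.5548, 0.0535, 0.1259]
tool_rot: [-1.589, -0.083, 0.088]
contact_force: [-0.3, 0.5, -2.1]
opening: 0.0088
```

Call:
jog_arm:
  moves:
    - [0, 3, 0, 0, 0, 0]
    - [0, 3, 0, 0, 0, 0]
    - [0, 2, 0, 0, 0, 0]
    - [0, 1, 0, 0, 0, 0]
    - [0, 1, 0, 0, 0, 0]
    - [0, 0, 0, 0, 0, 0]

```text
t: 7.45
tool_pos: [0.5554, 0.0533, 0.117]
tool_rot: [-1.589, -0.084, 0.087]
contact_force: [-0.8, 0.4, -1.4]
opening: 0.0089
```

Call:
jog_arm:
  moves:
    - [0, 1, 0, 0, 0, 0]
    - [0, 1, 0, 0, 0, 0]
    - [0, 1, 0, 0, 0, 0]
    - [0, 0, 0, 0, 0, 0]

```text
t: 7.85
tool_pos: [0.5559, 0.0532, 0.1162]
tool_rot: [-1.589, -0.085, 0.086]
contact_force: [-6.2, -1.9, 8.9]
opening: 0.0088
```

Contact (from -1.4 to +8.9 N) at the expected height. Releasing with a small opening and rising.

Call:
jog_arm:
  moves:
    - [0, 0, 0, 0, 0, 0]
    - [0, 0, 0, 0, 0, 0]
    - [0, 0, 0, 0, 0, 0]
    - [0, 0, 0, 0, 0, 0]
  grip: 20

```text
t: 8.25
tool_pos: [0.5551, 0.0533, 0.1133]
tool_rot: [-1.589, -0.083, 0.088]
contact_force: [-0.8, 0.9, 0.8]
opening: 0.0198
```

Call:
jog_arm:
  moves:
    - [0, -10, 0, 0, 0, 0]
    - [0, -20, 0, 0, 0, 0]
    - [0, -20, 0, 0, 0, 0]
    - [0, -30, 0, 0, 0, 0]
    - [0, -40, 0, 0, 0, 0]
    - [0, -40, 0, 0, 0, 0]
    - [0, 0, 0, 0, 0, 0]

```text
t: 8.95
tool_pos: [0.5586, 0.0566, 0.2825]
tool_rot: [-1.591, -0.094, 0.077]
contact_force: [0.7, 0.5, 0.4]
opening: 0.02
```

```bash
python3 - <<'E'
from h import *
o,p,Rm=cur();print(p,o["q"],o["contact_force"]);print(Rm)
s=ctrl.get_image("scene")[:,:,::-1];b=ctrl.get_image("top")[:,:,::-1];cv2.imwrite("pics/s4.png",s);cv2.imwrite("pics/t4.png",b)
f=lambda im,x,y,w,h,W,H:cv2.convertScaleAbs(cv2.resize(im[y:y+h,x:x+w],(W,H),interpolation=cv2.INTER_CUBIC),alpha=1.4)
cv2.imwrite("pics/m4.png",np.hstack([f(s,232,182,110,110,500,500),f(b,222,155,60,100,300,500)]))
# key approach
yaw=-.225;xh=np.array([np.cos(yaw),np.sin(yaw),0]);yh=np.array([-np.sin(yaw),np.cos(yaw),0])
A=-.5*xh+np.array([0,0,.8660]);C=np.array([.4735,-.338,.0865]);print("axis",A,"origin",C-.037*A)
for nm,j in(("jaw y",yh),("jaw x",np.cross(yh,A))):
    Rt=Rtool(-A,j);print(nm);print(Rt)
Rv=Rtool(-A,yh);G=C+.005*A
plan([(np.array([.48,-.05,.28]),Rm),(G+.10*A-.0187*A,Rv),(G-.0187*A,Rv)],step=.045)
E
```

```text
[0.5586 0.0566 0.2825] [-0.0213 -0.1309  1.7069 -0.0205  1.5529 -1.7005] [0.7115 0.5087 0.3762]
[[ 0.994   0.0123 -0.1083]
 [ 0.1085 -0.0208  0.9939]
 [ 0.01   -0.9997 -0.022 ]]
axis [-0.4874  0.1116  0.866 ] origin [ 0.4915 -0.3421  0.0545]
jaw y
[[ 0.8442  0.4874  0.2231]
 [-0.1932 -0.1116  0.9748]
 [ 0.5    -0.866   0.    ]]
jaw x
[[-0.2231  0.4874  0.8442]
 [-0.9748 -0.1116 -0.1932]
 [ 0.     -0.866   0.5   ]]
-> [ 0.48 -0.05  0.28] rows 3
  x1 [-29.1, -0.7, -32.6, -0.0004, 0, -0.0033]
  x1 [-29.1, -0.8, -32.6, -0.0004, 0, -0.0033]
  x1 [-29.1, -0.9, -32.6, -0.0004, 0, -0.0033]
-> [ 0.4314 -0.3284  0.1612] rows 7
  x1 [-11.4, 17.7, -38.4, -0.0097, 0.0473, -0.0722]
  x1 [-10.8, 17.3, -38.8, -0.0097, 0.0473, -0.0722]
  x1 [-10.2, 16.9, -39.1, -0.0097, 0.0473, -0.0722]
  x1 [-9.6, 16.6, -39.4, -0.0097, 0.0473, -0.0722]
  x1 [-8.9, 16.3, -39.7, -0.0097, 0.0473, -0.0722]
  x1 [-8.2, 16, -39.9, -0.0097, 0.0473, -0.0722]
  x1 [-7.4, 15.9, -40.1, -0.0097, 0.0473, -0.0722]
-> [ 0.4802 -0.3395  0.0746] rows 3
  x3 [0, 33.3, 0, 0, 0, 0]
```

View pics/m4.png

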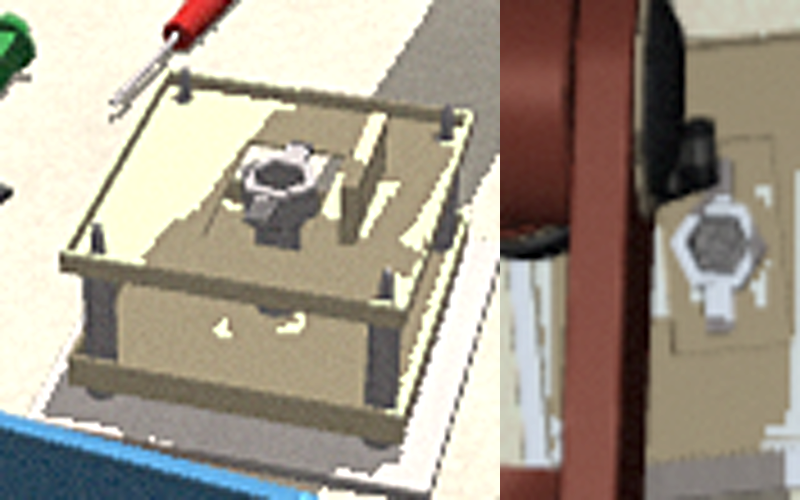

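The tray is seated with all four posts through it and even corners. Now the key: approach along its tilted axis with jaws along holder y.

Call:
jog_arm:
  moves:
    - [-29.1, -0.7, -32.6, 0, 0, -0.0033]
    - [-29.1, -0.8, -32.6, 0, 0, -0.0033]
    - [-29.1, -0.9, -32.6, 0, 0, -0.0033]
    - [-11.4, 17.7, -38.4, -0.0097, 0.0473, -0.0722]
    - [-10.8, 17.3, -38.8, -0.0097, 0.0473, -0.0722]
    - [-10.2, 16.9, -39.1, -0.0097, 0.0473, -0.0722]
    - [-9.6, 16.6, -39.4, -0.0097, 0.0473, -0.0722]
    - [-8.9, 16.3, -39.7, -0.0097, 0.0473, -0.0722]
    - [-8.2, 16, -39.9, -0.0097, 0.0473, -0.0722]
    - [-7.4, 15.9, -40.1, -0.0097, 0.0473, -0.0722]
    - [0, 0, 0, 0, 0, 0]
    - [0, 0, 0, 0, 0, 0]
  grip: 55

```text
t: 10.25
tool_pos: [0.4286, -0.3279, 0.1562]
tool_rot: [-1.58, -0.23, -0.582]
contact_force: [0.5, 0.7, -0.2]
opening: 0.055
```

```bash
python3 - <<'E'
from h import *
yaw=-.225;xh=np.array([np.cos(yaw),np.sin(yaw),0]);yh=np.array([-np.sin(yaw),np.cos(yaw),0])
A=-.5*xh+np.array([0,0,.8660]);C=np.array([.4735,-.338,.0865]);O=C-.037*A
def onpl(n,u,v,Q):
    o,d=ray(n,u,v);return o+d*((Q-o)@A)/(d@A)
for Q,l in((O+.07*A,[(191,179),(201,182)]),(O+.004*A,[(185,199),(196,201)])):
    X=[onpl("scene",*p,Q) for p in l];d=X[1]-X[0];B=np.cross(yh,A)
    print("edge len",np.linalg.norm(d),"twist deg",np.degrees(np.arctan2(d@B,d@yh)), "mid offset",((X[0]+X[1])/2-Q)@yh)
o,p,Rm=cur();print(p,o["q"]);plan([(C-.0137*A,Rtool(-A,yh))],step=.035)
b=ctrl.get_image("top")[:,:,::-1];cv2.imwrite("pics/t5.png",b)
E
```

```text
edge len 0.02954353057962211 twist deg -28.9651219836074 mid offset 0.02855507421551683
edge len 0.03753823325292867 twist deg -69.47614472930776 mid offset -0.0052179238770471365
[ 0.4286 -0.3279  0.1562] [-0.9699 -0.3831  2.1873  0.4152  0.9853 -2.4824]
-> [ 0.4802 -0.3395  0.0746] rows 3
  x1 [1.9, 32.3, 0, -0.0007, -0.0013, -0.0025]
  x2 [1.8, 32.3, 0, -0.0007, -0.0013, -0.0025]
```

```bash
python3 - <<'E'
from h import *
yaw=-.225;xh=np.array([np.cos(yaw),np.sin(yaw),0]);yh=np.array([-np.sin(yaw),np.cos(yaw),0])
A=-.5*xh+np.array([0,0,.8660]);C=np.array([.4735,-.338,.0865]);O=C-.037*A;B=np.cross(yh,A)
Q=O+.07*A
for u,v in [(401,249),(411,251),(414,243)]:
    o,d=ray("top",u,v);X=o+d*(((Q-o)@A)/(d@A))-Q;print("x,y mm in key-ish frame",X@B*1000,X@yh*1000)
Q=O+.004*A
for u,v in [(401,229),(411,231),(397,244)]:
    o,d=ray("top",u,v);X=o+d*(((Q-o)@A)/(d@A))-Q;print("base: x,y",X@B*1000,X@yh*1000)
E
```

```text
x,y mm in key-ish frame -11.498515193729501 13.886998242732938
x,y mm in key-ish frame -10.514630530355682 -9.969440781592112
x,y mm in key-ish frame 11.751888188038397 -9.955847179713471
base: x,y 9.725505328792998 12.90378776057214
base: x,y 10.691271567945604 -12.081240468120274
base: x,y -33.19679701260336 9.71621548267992
```

The handle is square to the holder and centred within about 2 mm. Descending and gripping.

Call:
jog_arm:
  moves:
    - [1.9, 32.3, 0, 0, -0.0013, -0.0025]
    - [1.8, 32.3, 0, 0, -0.0013, -0.0025]
    - [1.8, 32.3, 0, 0, -0.0013, -0.0025]
    - [0, 0, 0, 0, 0, 0]
    - [0, 0, 0, 0, 0, 0]
    - [0, 0, 0, 0, 0, 0]

```text
t: 10.9
tool_pos: [0.4829, -0.3403, 0.08]
tool_rot: [-1.586, -0.247, -0.586]
contact_force: [0.4, 0.1, 0.8]
opening: 0.0551
```

Call:
jog_arm:
  moves:
    - [0, 0, 0, 0, 0, 0]
    - [0, 0, 0, 0, 0, 0]
    - [0, 0, 0, 0, 0, 0]
    - [0, 0, 0, 0, 0, 0]
    - [0, 0, 0, 0, 0, 0]
    - [0, 0, 0, 0, 0, 0]
    - [0, 0, 0, 0, 0, 0]
  grip: 15
  grip_force: 70

```text
t: 11.6
tool_pos: [0.4823, -0.3408, 0.08]
tool_rot: [-1.585, -0.246, -0.587]
contact_force: [-5.6, 3.3, 7.3]
opening: 0.0274
```

Call:
jog_arm:
  moves:
    - [0, -4, 0, 0, 0, 0]
    - [0, -8, 0, 0, 0, 0]
    - [0, -12, 0, 0, 0, 0]
    - [0, -16, 0, 0, 0, 0]
    - [0, -20, 0, 0, 0, 0]
    - [0, -20, 0, 0, 0, 0]
    - [0, -20, 0, 0, 0, 0]
    - [0, -20, 0, 0, 0, 0]
    - [0, -20, 0, 0, 0, 0]
    - [0, 0, 0, 0, 0, 0]
    - [0, 0, 0, 0, 0, 0]

```text
t: 12.7
tool_pos: [0.4129, -0.3246, 0.1986]
tool_rot: [-1.585, -0.244, -0.586]
contact_force: [-1.0, -0.1, -1.6]
opening: 0.0274
```

```bash
python3 - <<'E'
from h import *
o,p,Rm=cur();print(p,o["q"],o["opening"],o["contact_force"],o["wrist_torque"]);print(Rm)
yaw=-.225;xh=np.array([np.cos(yaw),np.sin(yaw),0]);A=-.5*xh+np.array([0,0,.8660]);C=np.array([.4735,-.338,.0865]);O=C-.037*A
g=(np.array([.4823,-.3408,.08])-O);print("TCP rel origin along axis",g@A, "perp",g-A*(g@A))
ps=-np.radians(3);Rt=Rtool([0,0,-1],[-np.sin(ps),np.cos(ps),0])
plan([(np.array([.5579,.0055,.26]),Rt)],step=.035,ang=.1)
E
```

```text
[ 0.4129 -0.3246  0.1986] [-1.0011 -0.4778  2.183   0.4107  1.0791 -2.4804] 0.027377020771619406 [-1.0267 -0.0809 -1.6241] [ 0.1006  0.408  -0.0097]
[[ 0.8432  0.4903  0.2205]
 [-0.1893 -0.113   0.9754]
 [ 0.5032 -0.8642 -0.0025]]
TCP rel origin along axis 0.0267679290219122 perp [ 0.0038 -0.0017  0.0024]
-> [0.5579 0.0055 0.26  ] rows 11
  x1 [8.2, -1.8, 32.2, 0.0043, -0.015, 0.0478]
  x1 [8.6, -2, 32, 0.0043, -0.015, 0.0478]
  x1 [9, -2.3, 31.9, 0.0043, -0.015, 0.0478]
  x1 [9.4, -2.6, 31.8, 0.0043, -0.015, 0.0478]
  x1 [9.7, -2.9, 31.7, 0.0043, -0.015, 0.0478]
  x1 [10, -3.3, 31.5, 0.0043, -0.015, 0.0478]
  x1 [10.4, -3.6, 31.4, 0.0043, -0.015, 0.0478]
  x1 [10.6, -4, 31.2, 0.0043, -0.015, 0.0478]
  x1 [10.9, -4.4, 31.1, 0.0043, -0.015, 0.0478]
  x1 [11.2, -4.8, 31, 0.0043, -0.015, 0.0478]
  x1 [11.4, -5.2, 30.8, 0.0043, -0.015, 0.0478]
```

Call:
jog_arm:
  moves:
    - [8.2, -1.8, 32.2, 0.0043, -0.015, 0.0478]
    - [8.6, -2, 32, 0.0043, -0.015, 0.0478]
    - [9, -2.3, 31.9, 0.0043, -0.015, 0.0478]
    - [9.4, -2.6, 31.8, 0.0043, -0.015, 0.0478]
    - [9.7, -2.9, 31.7, 0.0043, -0.015, 0.0478]
    - [10, -3.3, 31.5, 0.0043, -0.015, 0.0478]
    - [10.4, -3.6, 31.4, 0.0043, -0.015, 0.0478]
    - [10.6, -4, 31.2, 0.0043, -0.015, 0.0478]
    - [10.9, -4.4, 31.1, 0.0043, -0.015, 0.0478]
    - [11.2, -4.8, 31, 0.0043, -0.015, 0.0478]
    - [11.4, -5.2, 30.8, 0.0043, -0.015, 0.0478]

```text
t: 13.8
tool_pos: [0.5582, 0.0075, 0.2586]
tool_rot: [-1.569, 0.043, -0.036]
contact_force: [0.9, -1.1, -1.5]
opening: 0.0275
```

Call:
jog_arm:
  moves:
    - [0, 0, 0, 0, 0, 0]
    - [0, 0, 0, 0, 0, 0]
    - [0, 0, 0, 0, 0, 0]
    - [0, 0, 0, 0, 0, 0]

```text
t: 14.2
tool_pos: [0.5573, 0.0049, 0.2597]
tool_rot: [-1.569, 0.042, -0.041]
contact_force: [0.2, 0.9, -1.9]
opening: 0.0275
```

```bash
python3 - <<'E'
from h import *
o,p,Rm=cur();print(p,o["q"],o["opening"]);print(Rm)
ps=-np.radians(3);Rt=Rtool([0,0,-1],[-np.sin(ps),np.cos(ps),0]);plan([(np.array([.5579+.0048,.0055,.23]),Rt)])
b=ctrl.get_image("top")[:,:,::-1];s=ctrl.get_image("scene")[:,:,::-1];cv2.imwrite("pics/t6.png",b);cv2.imwrite("pics/s6.png",s)
pt=proj("scene",[.5579,.0055,.21]);x,y=(pt-[40,45]).astype(int);print(x,y)
f=lambda im,x,y,w,h,W,H:cv2.convertScaleAbs(cv2.resize(im[y:y+h,x:x+w],(W,H),interpolation=cv2.INTER_CUBIC),alpha=1.6)
cv2.imwrite("pics/m6.png",f(s,x,y,80,90,533,600))
E
```

```text
[0.5573 0.0049 0.2597] [-0.1252 -0.1238  1.7377  0.0008  1.5284 -1.6427] 0.02754891141484778
[[ 0.9986 -0.0007  0.0533]
 [-0.0533  0.0009  0.9986]
 [-0.0007 -1.      0.0009]]
-> [0.5627 0.0055 0.23  ] rows 2
  x1 [2.7, 14.9, 0.4, -0.0004, -0.0005, -0.0004]
  x1 [2.7, 14.9, 0.5, -0.0004, -0.0005, -0.0004]
254 143
```

View pics/m6.png

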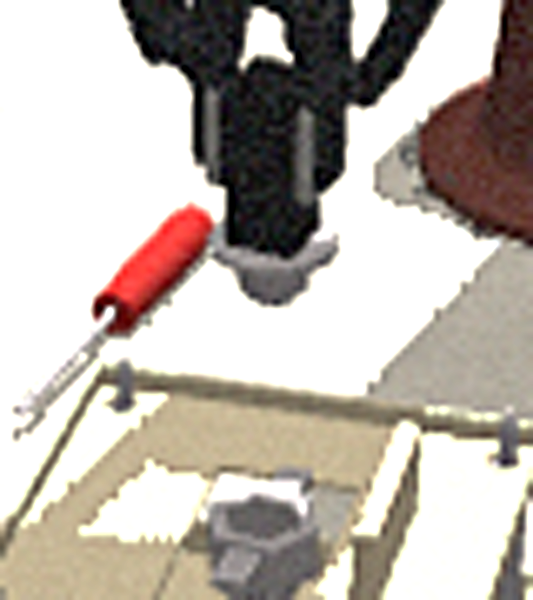

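Key upright in the gripper, flange centre at scene (295.0,179.5), foot tip about (295.0,186.1), socket rim centre (292.9,220.3).

```bash
python3 - <<'E'
from h import *
print("socket scene",onz("scene",292.9,220.3,.116),"from t0 scene seat .5597 .0039, top socket .5566 .0056")
p=np.array([.5573,.0049,.2597])
for dz in(.024,.0268,.03): print(dz,"flange",onz("scene",295,179.5,p[2]-dz+.004),"tip",onz("scene",295.,186.1,p[2]-dz-.02))
# edges of flange lateral check with mosaic 213..338 
E
```

```text
socket scene [0.5583 0.0031] from t0 scene seat .5597 .0039, top socket .5566 .0056
0.024 flange [0.5649 0.009 ] tip [0.5554 0.0059]
0.0268 flange [0.5602 0.0073] tip [0.5508 0.0043]
0.03 flange [0.5548 0.0054] tip [0.5456 0.0024]
```

Call:
jog_arm:
  moves:
    - [2.2, 15, -0.4, 0, 0, 0]
    - [2.3, 15, -0.4, 0, 0, 0]
    - [0, 15, 0, 0, 0, 0]
    - [0, 15, 0, 0, 0, 0]
    - [0, 15, 0, 0, 0, 0]
    - [0, 10, 0, 0, 0, 0]
    - [0, 5, 0, 0, 0, 0]
    - [0, 0, 0, 0, 0, 0]
    - [0, 0, 0, 0, 0, 0]
    - [0, 0, 0, 0, 0, 0]

```text
t: 15.3
tool_pos: [0.5631, 0.0046, 0.1716]
tool_rot: [-1.57, 0.039, -0.043]
contact_force: [-0.2, -0.2, -1.1]
opening: 0.0273
```

```bash
python3 - <<'E'
from h import *
o,p,Rm=cur();print(p,o["contact_force"],o["wrist_torque"])
s=ctrl.get_image("scene")[:,:,::-1];b=ctrl.get_image("top")[:,:,::-1];cv2.imwrite("pics/s7.png",s);cv2.imwrite("pics/t7.png",b)
f=lambda im,x,y,w,h,W,H:cv2.convertScaleAbs(cv2.resize(im[y:y+h,x:x+w],(W,H),interpolation=cv2.INTER_CUBIC),alpha=1.6)
cv2.imwrite("pics/m7.png",np.hstack([f(s,268,180,50,60,500,600),f(b,240,180,50,100,300,600)]))
E
```

```text
[0.5631 0.0046 0.1716] [-0.1959 -0.2135 -1.1233] [0.0198 0.0158 0.0022]
```

View pics/m7.png

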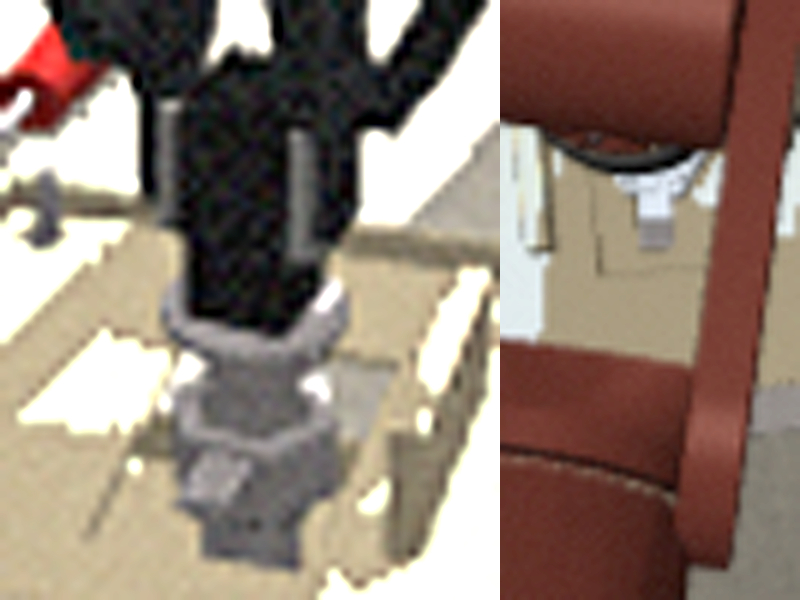

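Key and socket line up sideways (256 vs 257). Descending gently and feeling for contact.

Call:
jog_arm:
  moves:
    - [0, 3, 0, 0, 0, 0]
    - [0, 3, 0, 0, 0, 0]
    - [0, 1.5, 0, 0, 0, 0]
    - [0, 1.5, 0, 0, 0, 0]
    - [0, 1.5, 0, 0, 0, 0]
    - [0, 0, 0, 0, 0, 0]

```text
t: 16.0
tool_pos: [0.5623, 0.0047, 0.1597]
tool_rot: [-1.569, 0.041, -0.041]
contact_force: [-0.4, -0.2, -2.1]
opening: 0.0272
```

Call:
jog_arm:
  moves:
    - [0, 1, 0, 0, 0, 0]
    - [0, 1, 0, 0, 0, 0]
    - [0, 0, 0, 0, 0, 0]

```text
t: 16.3
tool_pos: [0.5627, 0.0047, 0.1589]
tool_rot: [-1.569, 0.04, -0.041]
contact_force: [-1.5, -0.3, 2.0]
opening: 0.0274
```

Call:
jog_arm:
  moves:
    - [-0.7, 0, 0, 0, 0, 0]
    - [0, 0.7, 0, 0, 0, 0]
    - [0, 0, 0, 0, 0, 0]

```text
t: 16.6
tool_pos: [0.5615, 0.0046, 0.1566]
tool_rot: [-1.57, 0.041, -0.041]
contact_force: [0.1, 0.1, -1.8]
opening: 0.027
```

Call:
jog_arm:
  moves:
    - [0, 1, 0, 0, 0, 0]
    - [0, 1, 0, 0, 0, 0]
    - [0, 0, 0, 0, 0, 0]

```text
t: 16.9
tool_pos: [0.5614, 0.0045, 0.1555]
tool_rot: [-1.57, 0.041, -0.04]
contact_force: [-2.5, -1.9, 0.1]
opening: 0.027
```

Call:
jog_arm:
  moves:
    - [-0.5, 0, -0.4, 0, 0, 0]
    - [0, 1, 0, 0, 0, 0]
    - [0, 0, 0, 0, 0, 0]

```text
t: 17.2
tool_pos: [0.561, 0.0044, 0.1536]
tool_rot: [-1.569, 0.041, -0.041]
contact_force: [0.1, -0.7, -2.8]
opening: 0.027
```

Call:
jog_arm:
  moves:
    - [0, 1, 0, 0, 0, 0]
    - [0, 1, 0, 0, 0, 0]
    - [0, 0, 0, 0, 0, 0]

```text
t: 17.5
tool_pos: [0.5611, 0.0043, 0.152]
tool_rot: [-1.57, 0.041, -0.041]
contact_force: [-1.0, -0.1, -2.1]
opening: 0.0272
```

Call:
jog_arm:
  moves:
    - [0, 1, 0, 0, 0, 0]
    - [0, 1, 0, 0, 0, 0]
    - [0, 0, 0, 0, 0, 0]

```text
t: 17.8
tool_pos: [0.5611, 0.0043, 0.1501]
tool_rot: [-1.57, 0.041, -0.041]
contact_force: [-0.7, -1.5, -1.0]
opening: 0.0274
```

Call:
jog_arm:
  moves:
    - [0, 1, 0, 0, 0, 0]
    - [0, 1, 0, 0, 0, 0]
    - [0, 0, 0, 0, 0, 0]

```text
t: 18.1
tool_pos: [0.5611, 0.0043, 0.1481]
tool_rot: [-1.569, 0.041, -0.041]
contact_force: [-2.0, -1.8, -0.3]
opening: 0.0273
```

Call:
jog_arm:
  moves:
    - [-0.4, 0, -0.3, 0, 0, 0]
    - [0, 1, 0, 0, 0, 0]
    - [0, 1, 0, 0, 0, 0]
    - [0, 1, 0, 0, 0, 0]
    - [0, 0, 0, 0, 0, 0]

```text
t: 18.6
tool_pos: [0.561, 0.0042, 0.1451]
tool_rot: [-1.569, 0.04, -0.041]
contact_force: [-0.2, -0.2, -1.6]
opening: 0.0275
```

Call:
jog_arm:
  moves:
    - [0, 1, 0, 0, 0, 0]
    - [0, 1, 0, 0, 0, 0]
    - [0, 0, 0, 0, 0, 0]

```text
t: 18.9
tool_pos: [0.5609, 0.0042, 0.1431]
tool_rot: [-1.569, 0.041, -0.041]
contact_force: [0.0, 0.4, -1.3]
opening: 0.0271
```

Call:
jog_arm:
  moves:
    - [0, 1, 0, 0, 0, 0]
    - [0, 1, 0, 0, 0, 0]
    - [0, 0, 0, 0, 0, 0]

```text
t: 19.2
tool_pos: [0.5611, 0.0041, 0.1427]
tool_rot: [-1.57, 0.04, -0.041]
contact_force: [-3.3, -0.0, 5.3]
opening: 0.0272
```

The foot went straight home: solid stop at TCP z 0.1427, against 0.143 predicted. Turning clockwise about the key axis (wy positive), with the TCP about 3.8 mm off the axis.

Call:
jog_arm:
  moves:
    - [-0.4, 0, 0, 0, 0, 0]
    - [0, 0, -0.2, 0, 0.05, 0]
    - [0, 0, -0.2, 0, 0.05, 0]
    - [0, 0, -0.2, 0, 0.05, 0]
    - [0, 0, -0.2, 0, 0.05, 0]
    - [0, 0, 0, 0, 0, 0]

```text
t: 19.8
tool_pos: [0.5602, 0.0031, 0.1426]
tool_rot: [-1.562, 0.198, -0.198]
contact_force: [-5.4, -0.5, 7.3]
opening: 0.0272
```

```bash
cat > st.py <<'E'
from h import *
o,p,Rm=cur();print(p,"f tool",Rm.T@o["contact_force"],"torque world",o["wrist_torque"],"yaw",np.arctan2(Rm[1,0],Rm[0,0]),"q6",o["q"][5],o["opening"],"tilt",Rm[2])
E
python3 st.py
```

```text
[0.5602 0.0031 0.1426] f tool [-5.0584 -7.3    -1.8229] torque world [-0.1626  1.0028  0.0487] yaw -0.2521945124722194 q6 -1.4460105660628606 0.027216241586946546 tilt [-0.0004 -1.      0.    ]
```

Call:
jog_arm:
  moves:
    - [-0.5, -0.3, -0.1, 0, 0, 0]
    - [-0.5, 0, 0, 0, 0, 0]
    - [0, 0, -0.2, 0, 0.05, 0]
    - [0, 0, -0.2, 0, 0.05, 0]
    - [0, 0, 0, 0, 0, 0]

```text
t: 20.3
tool_pos: [0.5598, 0.0027, 0.1427]
tool_rot: [-1.553, 0.275, -0.278]
contact_force: [-2.8, -1.4, 6.1]
opening: 0.0274
```

```bash
python3 st.py
```

```text
[0.5598 0.0027 0.1427] f tool [-2.1396 -6.0679 -2.2307] torque world [-0.2814  0.4291  0.0184] yaw -0.3524391566891971 q6 -1.3465686884679091 0.027422808248806385 tilt [ 0.0017 -1.      0.0005]
```

Call:
jog_arm:
  moves:
    - [-0.4, -0.2, -0.4, 0, 0, 0]
    - [0, 0, -0.2, 0, 0.05, 0]
    - [0, 0, -0.2, 0, 0.05, 0]
    - [0, 0, -0.2, 0, 0.05, 0]
    - [0, 0, -0.2, 0, 0.05, 0]

```text
t: 20.8
tool_pos: [0.5593, 0.0019, 0.1427]
tool_rot: [-1.526, 0.431, -0.435]
contact_force: [0.1, -0.9, 4.7]
opening: 0.0277
```

```bash
python3 st.py; python3 - <<'E'
from h import *
o=ctrl.get_obs();print(o["effort"],o["wrist_torque"])
s=ctrl.get_image("scene")[:,:,::-1];cv2.imwrite("pics/s8.png",s);a=cv2.imread("pics/s7.png")
b=ctrl.get_image("top")[:,:,::-1];cv2.imwrite("pics/t8.png",b);t=cv2.imread("pics/t7.png")
f=lambda im,x,y,w,h,W,H:cv2.convertScaleAbs(cv2.resize(im[y:y+h,x:x+w],(W,H),interpolation=cv2.INTER_CUBIC),alpha=1.6)
d=np.abs(s[205:245,262:330].astype(int)-a[205:245,262:330]).max(2)>40
print("changed px scene",d.sum());print("top",(np.abs(b[195:235,240:290].astype(int)-t[195:235,240:290]).max(2)>40).sum())
E
```

```text
[0.5593 0.0019 0.1427] f tool [ 0.5188 -4.6669 -0.712 ] torque world [-0.205   0.1607  0.2965] yaw -0.5532399173934693 q6 -1.147640968144439 0.027651356779870295 tilt [ 0.0022 -1.      0.0017]
[ -0.0149 -31.2035 -32.8249   0.3553  -0.1819  -0.0905] [-0.205   0.1607  0.2965]
changed px scene 331
top 292
```

Torque is now 0.30 N m, so the latch is turning with the key and the lateral forces are near zero. Continuing.

Call:
jog_arm:
  moves:
    - [0, 0, -0.2, 0, 0.06, 0]
    - [0, 0, -0.2, 0, 0.06, 0]
    - [0, 0, -0.2, 0, 0.06, 0]
    - [0, 0, -0.2, 0, 0.06, 0]
    - [0, 0, -0.2, 0, 0.06, 0]
    - [0, 0, 0, 0, 0, 0]

```text
t: 21.5
tool_pos: [0.5583, 0.001, 0.1427]
tool_rot: [-1.466, 0.664, -0.666]
contact_force: [-1.3, -1.6, 6.1]
opening: 0.0269
```

```bash
python3 st.py
```

```text
[0.5583 0.001  0.1427] f tool [ 0.3456 -6.1294 -2.0175] torque world [-0.3242  0.2674  0.1091] yaw -0.8517750668479454 q6 -0.850768480618555 0.026934825663587313 tilt [ 0.0011 -1.      0.0014]
```

Call:
jog_arm:
  moves:
    - [0, 0, -0.4, 0, 0.06, 0]
    - [0, 0, -0.25, 0, 0.06, 0]
    - [0, 0, -0.25, 0, 0.06, 0]
    - [0, 0, -0.25, 0, 0.06, 0]
    - [0, 0, -0.25, 0, 0.06, 0]
    - [0, 0, -0.25, 0, 0.06, 0]

```text
t: 22.1
tool_pos: [0.557, 0.0003, 0.1427]
tool_rot: [-1.356, 0.94, -0.942]
contact_force: [-0.5, -1.2, 5.6]
opening: 0.0273
```

```bash
python3 st.py
```

```text
[0.557  0.0003 0.1427] f tool [ 0.9069 -5.6437 -0.874 ] torque world [-0.1694  0.2858  0.2709] yaw -1.2125848811722544 q6 -0.4917827265628009 0.027301217057158055 tilt [ 0.0001 -1.      0.0018]
```

Call:
jog_arm:
  moves:
    - [0, 0, -0.2, 0, 0.06, 0]
    - [0, 0, -0.2, 0, 0.06, 0]
    - [0, 0, -0.2, 0, 0.06, 0]
    - [0, 0, -0.2, 0, 0.06, 0]
    - [0, 0, -0.2, 0, 0.06, 0]

```text
t: 22.6
tool_pos: [0.5557, 0.0001, 0.1427]
tool_rot: [-1.235, 1.166, -1.166]
contact_force: [-2.6, -0.1, 7.4]
opening: 0.0272
```

```bash
python3 st.py
```

```text
[0.5557 0.0001 0.1427] f tool [-0.0475 -7.4435 -2.6284] torque world [-0.1792  0.5014  0.3251] yaw -1.512659408975427 q6 -0.19238030877490478 0.027222029211851177 tilt [-0.0006 -1.      0.001 ]
```

Call:
jog_arm:
  moves:
    - [0, 0, -0.4, 0, 0.05, 0]
    - [0, 0, -0.2, 0, 0.05, 0]
    - [0, 0, -0.2, 0, 0.05, 0]
    - [0, 0, -0.2, 0, 0.05, 0]

```text
t: 23.0
tool_pos: [0.5551, 0.0005, 0.1426]
tool_rot: [-1.139, 1.308, -1.31]
contact_force: [0.7, -0.8, 5.2]
opening: 0.0273
```

```bash
python3 st.py
```

```text
[0.5551 0.0005 0.1426] f tool [ 0.6411 -5.1862  0.8229] torque world [0.0647 0.0662 1.5847] yaw -1.7081849753535217 q6 0.0035061367021638626 0.02734360391295741 tilt [-0.001  -1.      0.0021]
```

Call:
jog_arm:
  moves:
    - [0, 0, -0.2, 0, 0.04, 0]
    - [0, 0, -0.2, 0, 0.04, 0]

```text
t: 23.2
tool_pos: [0.5548, 0.0006, 0.1426]
tool_rot: [-1.096, 1.366, -1.368]
contact_force: [-0.6, 0.9, 5.4]
opening: 0.0273
```

```bash
python3 st.py
```

```text
[0.5548 0.0006 0.1426] f tool [-0.7666 -5.3762 -0.7995] torque world [-0.0605  0.1283  0.3424] yaw -1.7882417355349982 q6 0.08368490536158567 0.027312771764600383 tilt [-0.0011 -1.      0.002 ]
```

Call:
jog_arm:
  moves:
    - [0, 0, 0, 0, 0, 0]
    - [0, 0, 0, 0, 0, 0]

```text
t: 23.4
tool_pos: [0.5547, 0.0005, 0.1426]
tool_rot: [-1.094, 1.37, -1.37]
contact_force: [-0.6, -0.1, 6.2]
opening: 0.0274
```

```bash
python3 st.py
```

```text
[0.5547 0.0005 0.1426] f tool [ 0.2334 -6.2203 -0.5022] torque world [ 0.0449  0.1857 -0.3155] yaw -1.7919663268061237 q6 0.08653573184508481 0.02735444313752419 tilt [-0.0021 -1.      0.0016]
```

Call:
jog_arm:
  moves:
    - [0, 0, -0.1, 0, 0.03, 0]

```text
t: 23.5
tool_pos: [0.5546, 0.0006, 0.1426]
tool_rot: [-1.078, 1.39, -1.391]
contact_force: [-0.5, 1.0, 5.0]
opening: 0.0272
```

```bash
python3 st.py
```

```text
[0.5546 0.0006 0.1426] f tool [-0.8123 -5.0377 -0.7551] torque world [0.0561 0.2186 0.6355] yaw -1.821019561792643 q6 0.1157044502574698 0.0272145883019228 tilt [-0.002  -1.      0.0017]
```

```bash
python3 - <<'E'
from h import *
s=ctrl.get_image("scene")[:,:,::-1];b=ctrl.get_image("top")[:,:,::-1];cv2.imwrite("pics/s9.png",s);cv2.imwrite("pics/t9.png",b)
f=lambda im,x,y,w,h,W,H:cv2.convertScaleAbs(cv2.resize(im[y:y+h,x:x+w],(W,H),interpolation=cv2.INTER_CUBIC),alpha=1.6)
cv2.imwrite("pics/m9.png",np.hstack([f(s,262,185,60,60,500,500),f(b,236,175,60,100,300,500)]))
E
```

```text
(no output)
```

View pics/m9.png

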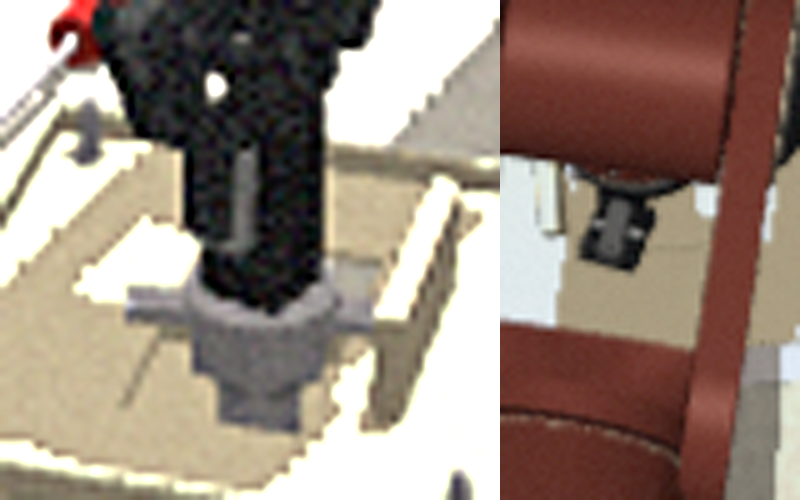

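```bash
python3 - <<'E'
from h import *
u=lambda X,Y:(262+(X+.5)/8.333-.5,185+(Y+.5)/8.333-.5)
c=onz("scene",292.9,220.3,.116);print("c",c)
for X,Y in[(128,303),(128,290),(128,320),(376,325)]:
    q=onz("scene",*u(X,Y),.111);d=q-c;print(q,np.linalg.norm(d),"angle cw from stand x (mod pi)",(.1084-np.arctan2(d[1],d[0]))%np.pi)
E
```

```text
c [0.5583 0.0031]
[ 0.5693 -0.0366] 0.041170901322725426 angle cw from stand x (mod pi) 1.4097141640384896
[ 0.5626 -0.0393] 0.04262648835066194 angle cw from stand x (mod pi) 1.579528387329319
[ 0.578 -0.033] 0.04115018557347728 angle cw from stand x (mod pi) 1.1812683040171024
[0.5522 0.0385] 0.035861616744655725 angle cw from stand x (mod pi) 1.5079801770904462
```

Call:
jog_arm:
  moves:
    - [0, 0, -0.1, 0, 0.04, 0]

```text
t: 23.7
tool_pos: [0.5546, 0.0006, 0.1426]
tool_rot: [-1.057, 1.416, -1.417]
contact_force: [-0.1, 1.3, 4.8]
opening: 0.0274
```

```bash
python3 st.py
```

```text
[0.5546 0.0006 0.1426] f tool [-1.2347 -4.7813 -0.473 ] torque world [0.1127 0.1239 2.036 ] yaw -1.8576332612731532 q6 0.1528256055640999 0.02738371918034183 tilt [-0.0016 -1.      0.0018]
```

Call:
jog_arm:
  moves:
    - [0, 0, -0.1, 0, 0.04, 0]

```text
t: 23.8
tool_pos: [0.5543, 0.0008, 0.1426]
tool_rot: [-1.031, 1.448, -1.448]
contact_force: [-0.4, 0.9, 6.5]
opening: 0.027
```

```bash
python3 st.py
```

```text
[0.5543 0.0008 0.1426] f tool [-0.6733 -6.5471 -0.6906] torque world [ 0.068   0.2922 -0.2249] yaw -1.9019809772063951 q6 0.1969627006270053 0.02703704163568838 tilt [-0.002  -1.      0.0012]
```

The torque stick-slips up to 2 N m at the stop, and the bar measures about 1.41 rad. Releasing.

Call:
jog_arm:
  moves:
    - [0, 0, 0, 0, 0, 0]
    - [0, 0, 0, 0, 0, 0]
    - [0, 0, 0, 0, 0, 0]
    - [0, 0, 0, 0, 0, 0]
    - [0, 0, 0, 0, 0, 0]
  grip: 46

```text
t: 24.3
tool_pos: [0.5536, 0.0003, 0.1415]
tool_rot: [-1.033, 1.45, -1.448]
contact_force: [-0.0, -0.5, -0.1]
opening: 0.0456
```

Call:
jog_arm:
  moves:
    - [0, -5, 0, 0, 0, 0]
    - [0, -10, 0, 0, 0, 0]
    - [0, -20, 0, 0, 0, 0]
    - [0, -30, 0, 0, 0, 0]
    - [0, -40, 0, 0, 0, 0]
    - [0, -40, 0, 0, 0, 0]
    - [0, -20, 0, 0, 0, 0]
    - [-30, 0, 0, 0, 0, 0]
    - [-40, 0, 0, 0, 0, 0]
    - [-40, 0, 0, 0, 0, 0]
    - [0, 0, 0, 0, 0, 0]
    - [0, 0, 0, 0, 0, 0]

```text
t: 25.5
tool_pos: [0.5896, 0.1048, 0.3077]
tool_rot: [-1.034, 1.447, -1.448]
contact_force: [0.5, -0.4, 0.8]
opening: 0.0458
```

```bash
python3 - <<'E'
from h import *
o,p,Rm=cur();print(p,o["contact_force"],o["opening"])
s=ctrl.get_image("scene")[:,:,::-1];b=ctrl.get_image("top")[:,:,::-1];cv2.imwrite("pics/s10.png",s);cv2.imwrite("pics/t10.png",b)
for nm,im,c,z in(("scene",s,(.5583,.0031),1),("top",b,(.5566,.0056),1)):
    # black handle of the standing key
    u0=proj(nm,[*c,.116+.037]).round().astype(int);w=22
    g=im[u0[1]-w:u0[1]+w,u0[0]-w:u0[0]+w].max(2);m=(g<40).astype(np.uint8);m=cv2.morphologyEx(m,cv2.MORPH_OPEN,np.ones((3,3)))
    n,l,st,ce=cv2.connectedComponentsWithStats(m)
    if n>1:
        i=1+st[1:,4].argmax();print(nm,"handle",ce[i]+u0-w,st[i],"expected",proj(nm,[*c,.153]),"corners",(cv2.boxPoints(cv2.minAreaRect(cv2.findContours((l==i).astype(np.uint8),0,1)[0][0]))+u0-w).round(1).tolist())
# bystanders/others: changed pixels vs start, outside stand/tray/arm
for nm,im in(("scene",s),("top",b)):
    a=cv2.imread(f"pics/{nm}0.png");d=(np.abs(im.astype(int)-a).max(2)>45).astype(np.uint8);d=cv2.morphologyEx(d,cv2.MORPH_OPEN,np.ones((2,2)))
    n,l,st,ce=cv2.connectedComponentsWithStats(d);print(nm,[tuple(map(int,x)) for x in st[1:] if x[4]>12])
E
```

```text
[0.5896 0.1048 0.3077] [ 0.4768 -0.3926  0.7601] 0.04580036102830677
scene handle [293.2285 207.9407] [ 15   9  15  27 337] expected [293.1157 208.0619] corners [[286.0, 195.0], [300.0, 195.0], [300.0, 221.0], [286.0, 221.0]]
top handle [264.007  201.3944] [ 16  15  14  15 142] expected [264.4894 201.6306] corners [[255.6, 204.8], [261.6, 192.8], [273.2, 198.6], [267.2, 210.6]]
scene [(378, 0, 15, 42, 330), (387, 0, 27, 89, 1352), (415, 0, 20, 54, 355), (345, 2, 31, 28, 418), (443, 2, 13, 13, 56), (497, 10, 13, 32, 190), (474, 21, 7, 7, 23), (367, 24, 7, 25, 92), (306, 29, 61, 18, 558), (483, 28, 7, 6, 24), (374, 40, 14, 48, 328), (307, 45, 61, 33, 1123), (367, 51, 4, 7, 27), (409, 57, 9, 34, 148), (421, 58, 13, 21, 216), (543, 62, 17, 5, 44), (321, 79, 10, 6, 26), (318, 90, 8, 26, 119), (422, 93, 9, 13, 66), (554, 93, 6, 19, 70), (404, 95, 12, 37, 246), (343, 96, 5, 6, 18), (383, 105, 18, 25, 312), (371, 113, 9, 13, 77), (321, 117, 10, 10, 70), (311, 130, 20, 35, 459), (369, 146, 24, 20, 293), (311, 164, 7, 9, 35), (376, 169, 38, 20, 448), (315, 177, 8, 5, 26), (190, 179, 14, 8, 70), (259, 184, 100, 88, 4008), (186, 189, 15, 15, 164), (373, 190, 177, 64, 2825), (250, 229, 4, 6, 13), (299, 231, 3, 6, 13), (376, 235, 68, 11, 211), (246, 239, 6, 4, 23), (253, 239, 7, 4, 16), (425, 247, 10, 28, 148), (243, 255, 91, 35, 449), (447, 275, 3, 13, 26), (372, 280, 79, 13, 376), (298, 289, 25, 18, 231)]
top [(20, 113, 250, 307, 24608), (136, 116, 15, 3, 43), (146, 131, 14, 14, 104), (270, 167, 22, 4, 48), (292, 169, 10, 8, 54), (230, 176, 8, 6, 33), (258, 191, 16, 20, 124), (247, 195, 2, 7, 14), (275, 199, 5, 5, 20), (247, 204, 4, 15, 44), (229, 206, 6, 43, 92), (272, 207, 4, 5, 13), (115, 211, 13, 74, 170), (265, 214, 4, 8, 30), (302, 229, 6, 6, 25), (132, 230, 5, 6, 25), (398, 230, 18, 22, 258), (241, 241, 3, 6, 15), (222, 370, 6, 3, 15), (288, 375, 17, 12, 122), (305, 404, 4, 6, 17)]
```

```bash
python3 -c "
from station import ctrl
print(ctrl.finish_job())"
```

```text
the job is handed in; nothing more can be done
None
```

I seated the tray on all four posts, turned the latch to its stop with the hex key, and left the key standing in the socket. I handed the job in at about 25.6 s; it reported no verdict.

**Last checks**
- **Tray:** all four posts came through the holes and the corners looked even in the picture. I didn't re-measure the tray after turning the latch.
- **Key:** the foot dropped in at the first angle, so no searching turns were needed. It stopped solidly at the height I had predicted (TCP at 142.7 mm, 143 mm expected). After release, the handle was within 0.6 pixel of where a fully seated key should appear, in both views.
- **Latch:** the torque rose to between 1.6 and 2.0 N m at the stop, and the handle then slipped a little in the fingers. I measured the bar in the scene image at about 1.41 rad; end-point readings ranged from 1.18 to 1.58 rad.
- **Robot:** the gripper opened clear of the key and read no contact.

**What disagreed or was not fully checked**
- The two cameras differed by about 3.6 mm in x for the stand, so I used the mean and corrected as I went.
- Wrist torque readings were noisy.
- The image differences near the cup and the clip look like arm shadow. The arm never went near either, but I didn't measure those two separately.

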